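Send a hanger of painted medals down the drying rail

ROBOT

A 6-joint arm with a two-finger parallel gripper is mounted at the origin on the work surface. World frame = base frame: x ahead of the robot, y to its left, z up, the work surface at z = 0. Lengths are in mm, angles in rad, forces in N, time in s.
With the tool pointing down it reaches from about 275 to 850 mm from the base axis. Payload 5.2 kg.
Tool frame: the origin (TCP) lies midway between the tips of the shut fingers; the grasp point (between the pads) lies 19 mm behind it (r.grip_point_offset is the distance from the TCP to the grasp point, in mm); z points along the fingers, y is the line along which they close (so a half turn about z gives the same grasp; the last joint's range is limited). The gripper opens to 85 mm and grips with 20 to 120 N. Pads are 22 mm wide; open, the fingers measure 114 mm over their backs; the gripper's body (76 mm by 85 mm) begins 54 mm behind the grasp point. The pads swing forward as they close: fully open they stand 13 mm farther back than shut.
Start: joints at [-1.363, 0.259, 1.535, -0, 1.348, -0.203], TCP at [219.659, -504.237, 231.31] pointing down, gripper open.
Joint ranges: [-3.14, 3.14], [-0.91, 2.08], [0.19, 2.58], [-1.22, 4.36], [0.22, 2.71], [-3.12, 3.12]. Speed limits (rad/s): [2.57, 2.57, 3.14, 3.14, 3.14, 3.14].

INTERFACE

Orientations are given as a rotation vector (axis times angle).
In Python, from workcell import r gives the robot as it stands. The module is installed in compiled form; this text tells all that it offers.
- The arm moves only by the tool step_arm, never from a script. Its argument "increments" is a list of rows, each an object with "delta_pos": the shift along the tool's x, y, z in cm, a list of three; "angular": the turn, a rotation vector about the tool's x, y, z in degrees, a list of three; "gripper": the closure in counts, from 0 (fully open) to 255 (shut). A call has 1 to 8 rows; each row is the pose to reach, as a shift and turn from the pose commanded when the call began, along the tool's axes at that moment; what a row does not reach only later rows make up. A row lasts 1/12 s, in which the tool goes at most 41.7 mm and 7.16 degrees, less where a joint would pass 70% of its speed; a pose out of reach is approached as far as the arm can. A call with a gripper value outside its range is refused whole. The fingers move at their own pace and stop on an object; "newtons" is the grip in N (left out, the last holds). Time passes only in rows, so rows that repeat a pose let the fingers close. It gives the time, the measured TCP pose, the force, the opening and the grip force at its end, in the units of the state.
- r.observe(): the state, without advancing time (a new reading comes with each control period).
- r.camera(name): name is "scene" or "top" or "wrist"; returns a dict with "image" (384x512x3 uint8, red, green, blue), "mtx" (3x3 intrinsics, pixels), "distortion" ([k1, k2, p1, p2, k3] as OpenCV has them; the pictures are not rectified), "extrinsics" (4x4, takes a point from camera to world coordinates). Camera axes: x right, y down, z forward; pixel columns grow to the right and rows downward; lengths in mm; the calibration is good to about 2 mm. A picture is of the moment at which its call begins. There is no depth.
- r.close_job(): hands the job in; it is judged then, once.
The state is a dict: "t": time; "q": joint angles; "qd": joint speeds; "joint_efforts": joint torques, N m; "tool_pos": TCP position; "orientation": TCP orientation; "force": force on the tool from outside, world axes, zero at the start; "moment": the same for the moment, N m; "width": finger opening in mm; "grip_force": force on a finger pad.
Only numpy, scipy, OpenCV 4.12 (cv2) and the standard library are available. Lean on these libraries where they do the work, as an engineer would, in place of code of your own. Each camera call takes 0.05 s, during which the arm holds its last target. There are 200 camera calls.

TASK

Lower the medal hanger astride the brass ridge on the loading end of the sloped blue rail until you feel the rail take some of its weight, and keep hold of it there for about a second: do not drop it or press hard. Then ease it downhill over the ridge, let go before the lamps, and let it roll by itself until it rests against the red stop. Do not lean on the stand, and leave the other things on the bench where they are.

Things in the scene. Friction and masses are not known exactly. Their poses are not given: they have to be found in the camera images.
- hanger: Loose upright medal hanger, 0.25-0.45 kg: two grey panels (4 thick, 90 long in y, 90 high) 16 mm apart in x, roof plate 24 x 90 with top at 96 mm, open below. Medals on the outer faces (30 over all in x). Two free white wheels (22 dia, 12 wide) between the panels, 60 mm apart along y, axles 75 mm high. Origin: centre of underside; z up. Same either way round.
- fin (a point): Grip point in the middle of the hanger's green fin, 122 mm above its underside. The fin is 14 wide in the hanger's x, 30 long in y, and spans 96 to 141 mm height.
- seat (a point): Point of the hanger midway between the lowest points of its two wheels, 64 mm above its underside: it comes down on the rail's top. The slot below it is 16 mm wide. The wheels have some drag, so on the rail the hanger rolls at only about 0.1 to 0.2 m/s. Keep its force on the rail under 15 N, knocks included.
- stand: Fixed drying stand; origin on the bench under the brass ridge, x across the rail, -y downhill, z up. Grey foot 100 wide, 8 high, y +100 to -400. Blue rail: flat bar on edge, 6 thick, 30 high, y +84 to -343, falling 6 degrees towards -y; its posts are also 6 thick at x = 0. The rail's height is set by hand, up to 20 mm up or down; no pose here shows it: feel for it. It gives 1 mm per 6 N.
- bay (a point): Point fixed to the stand at its x = 0, y = 0, 175 mm above the bench: the rail's top at the middle height setting (the real top is up to 20 mm off). The brass ridge, 3 mm proud, crosses the rail here. Set the hanger astride it, one wheel each side; it then rests against the ridge and about 1 N passes it. The uphill wheel is over once the seat point is 40 mm downhill.
- lamps (a point): Point midway between the uphill ends of two lamp bars over the rail (stand x = 0, y = -170, 269 mm above the bench, level with their undersides). The bars lie at stand x +-26 to +-46 and run downhill to y = -385, where a grey mast stands: no room for a gripper there.
- stop (a point): Point fixed to the stand at x = 0, y = -313, 142 mm above the bench: middle of the uphill face of the red stop at the middle height setting. The stop is soft (spring 250 N/m, 12 mm travel). The hanger at rest against it has its seat point about 268 mm downhill of the ridge.
- yellow_jar: Paint jar, yellow label, 40 dia, 45 high, upright; bystander, leave alone. Origin: centre of underside.
- red_jar: Paint jar, red label, 40 dia, 45 high, upright; bystander, leave alone. Origin: centre of underside.
- marker: Black pen, 12 dia, 130 long, lying; bystander, leave alone. Origin: under its middle, x along it.
- loose_medal: Brass medal, 40 dia, 4 thick, flat; bystander, leave alone. Origin: centre of underside.
- brush: Brush, 160 long, lying; bystander, leave alone. x along it, handle at -x; origin under its middle.
- block_rest: Wooden block 50 x 60 x 30; bystander, leave alone. Origin: centre of underside.
- water_cup: Glass cup, 60 dia, 60 high; bystander, leave alone. Origin: centre of underside.

How it is judged (in metres and radians):
On the way, in this order (a step that is already met when the one before it is completed fails the run):
1. The hanger is astride the ridge, still held, with its wheels carried by the rail (more than 0.8 N on it) for 0.8 s (contact force between hanger and stand above 0.8 N and contact force between the fingers and hanger above 1 N and y of seat in the frame of stand between -0.026 and 0.04 m and x of seat in the frame of stand between -0.009 and 0.009 m and z of seat in the frame of stand between 0.13 and 0.214 m), for 0.8 s.
2. It is past the ridge, let go, and rolling on the rail by itself, still at least 85 mm short of where it will end (contact force between each of the arm, the fingers and hanger below 0.05 N and y of seat in the frame of stand between -0.183 and -0.034 m and x of seat in the frame of stand between -0.009 and 0.009 m), for 0.08 s.
At the end, for the whole second after the job is handed in: The hanger hangs on the rail (within 9 mm of its middle line sideways, within 0.3 rad of upright), its seat point 259 to 284 mm downhill of the ridge, i.e. against the red stop, at rest (under 0.02 m/s) and released (y of seat in the frame of stand between -0.284 and -0.259 m and x of seat in the frame of stand between -0.009 and 0.009 m and z of seat in the frame of stand between 0.119 and 0.175 m and angle between hanger's own z axis and vertical below 0.3 rad and contact force between hanger and stand above 0.8 N and contact force between the fingers and hanger below 0.05 N and linear speed of hanger below 0.02 m/s); the robot touches nothing.
It fails at once if The hanger presses or knocks on the rail, stop or stand with more than 15 N (contact force between hanger and stand above 15 N).
It fails at once if The robot itself pushes on the drying stand with more than 10 N (contact force between any of the arm, the fingers and stand above 10 N).
It fails at once if The hanger is tipped over by more than 0.7 rad (angle between hanger's own z axis and vertical above 0.7 rad).
It fails at once if Another thing on the bench is moved by more than 20 mm (distance of any of yellow_jar, red_jar, marker, loose_medal, brush, block_rest, water_cup from where it was at the start of the episode above 0.02 m).
It also fails if it takes over 69 s, if anything falls off the work surface, if the arm or the gripper's body presses on something with over 40 N, if the wrist force passes 120 N, or if a joint passes its speed limit or range.

## Working session

There is one attempt and no reset: what is moved stays moved. The work goes in short steps, Python scripts to look and compute and a tool call to move; the robot and the scene stay as the last step left them, time stands still between calls to the robot, and variables do not carry over. Pictures are saved under pics/ and viewed, at most 13 in all, crops included, and the job is handed in when it is done.

Besides the shell and the picture viewer there is one more tool, called after "Request:" in YAML: its name, and indented under it one key for each argument. step_arm: Moves the arm, as the interface text tells. Its arguments: {"type":"object","properties":{"increments":{"type":"array"},"newtons":{"type":"number"}},"required":["increments"]}

```bash
mkdir -p pics; python3 - <<'E'
from workcell import r
import cv2, numpy as np, pickle
s=r.observe(); print(s)
d={}
for n in("scene","top","wrist"):
    c=r.camera(n); d[n]=c; cv2.imwrite(f"pics/{n}0.png",c["image"][:,:,::-1]); print(n,np.round(c["mtx"],1).tolist(),np.round(c["extrinsics"],3).tolist(),c["distortion"])
pickle.dump(d,open("d0.pkl","wb"))
a=np.hstack([d["scene"]["image"],d["top"]["image"]])[:,:,::-1]
cv2.imwrite("pics/a0.png",cv2.resize(np.vstack([d["top"]["image"]])[:,:,::-1],(800,600)))
cv2.imwrite("pics/b0.png",cv2.resize(d["scene"]["image"][:,:,::-1],(800,600)))
E
```

```text
{'t': 0.0, 'q': array([-1.36280631e+00,  2.59344818e-01,  1.53611297e+00,  6.17263870e-06,
        1.34799878e+00, -2.02838792e-01]), 'qd': array([-0.00027959,  0.00278901, -0.00085665, -0.0004812 , -0.00215494,
        0.00065168]), 'joint_efforts': array([-3.15562218e-03, -4.46037197e+01, -2.90571231e+01, -4.34580234e-04,
        1.18212748e-02, -1.43299678e-05]), 'tool_pos': array([ 219.54303032, -503.69244475,  230.46172698]), 'orientation': array([-3.07372121e+00, -6.40417375e-01, -1.91220176e-06]), 'force': array([0.1018361, 0.5572188, 0.2571039]), 'moment': array([-0.02395383, -0.05713707,  0.02856437]), 'grip_force': 0.0, 'width': 85.73353082606573}
scene [[407.2, 0.0, 259.7], [0.0, 407.2, 191.1], [0.0, 0.0, 1.0]] [[0.827, 0.408, -0.386, 1146.746], [0.562, -0.6, 0.57, -874.161], [0.001, -0.689, -0.725, 1262.66], [0.0, 0.0, 0.0, 1.0]] [-0.03939754  0.          0.          0.          0.        ]
top [[416.1, 0.0, 257.2], [0.0, 416.1, 195.4], [0.0, 0.0, 1.0]] [[0.048, -0.974, 0.221, 315.53], [-0.999, -0.047, 0.012, -20.706], [-0.001, -0.221, -0.975, 1292.768], [0.0, 0.0, 0.0, 1.0]] [0.04638267 0.         0.         0.         0.        ]
wrist [[327.5, 0.0, 253.9], [0.0, 327.5, 190.5], [0.0, 0.0, 1.0]] [[0.4, -0.879, -0.259, 286.892], [-0.916, -0.384, -0.114, -474.919], [0.0, 0.283, -0.959, 372.262], [0.0, 0.0, 0.0, 1.0]] [-0.00020244  0.          0.          0.          0.        ]
```

View pics/a0.png

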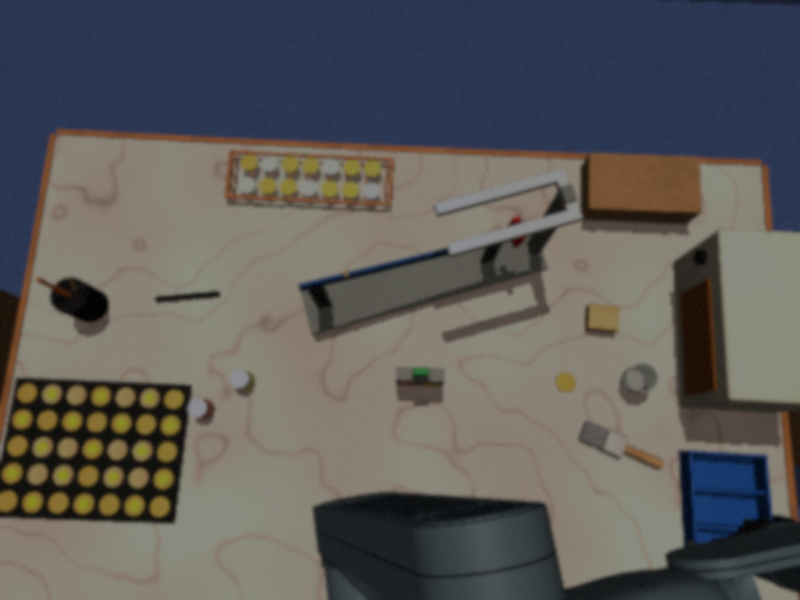

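View pics/b0.png

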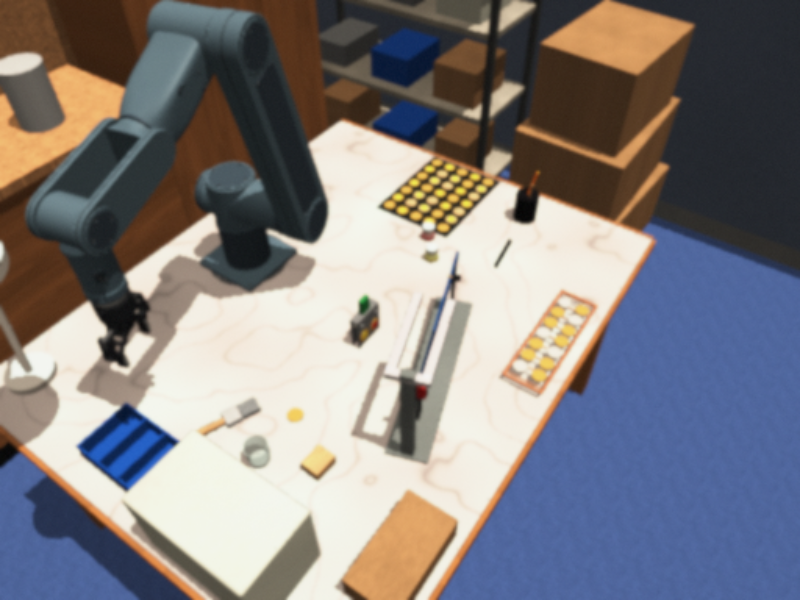

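The top view shows the hanger's green fin at about (420,372) and the brass ridge at about (347,274). The rail runs from (300,287) towards the red stop at (516,232), all in 800x600 pixels. Next I'll zoom in on both views for precise pixels.

```bash
python3 - <<'E'
import cv2, numpy as np, pickle
d=pickle.load(open("d0.pkl","rb"))
t=d["top"]["image"][105:265,180:380,::-1]; s=d["scene"]["image"][155:300,215:310,::-1]
cv2.imwrite("pics/ct.png",cv2.resize(t,None,fx=3.75,fy=3.75,interpolation=cv2.INTER_CUBIC))
cv2.imwrite("pics/cs.png",cv2.resize(s,None,fx=4,fy=4,interpolation=cv2.INTER_CUBIC))
for n in("top","scene"):
    im=d[n]["image"]; h=cv2.cvtColor(im,cv2.COLOR_RGB2HSV)
    for nm,lo,hi in(("green",(45,90,40),(80,255,255)),("blue",(105,120,40),(128,255,255)),("red",(0,150,60),(8,255,255)),("red2",(172,130,60),(180,255,255)),("brass",(10,110,60),(28,255,255))):
        k=cv2.inRange(h,lo,hi); _,_,st,ce=cv2.connectedComponentsWithStats(k)
        x0,x1,y0,y1=(170,390,100,270) if n=="top" else (200,320,150,310)
        for a,c in zip(st[1:],ce[1:]):
            if a[4]>=3 and x0<c[0]<x1 and y0<c[1]<y1: print(n,nm,a.tolist(),c.round(1))
E
```

```text
top green [265, 236, 9, 5, 45] [269. 238.]
top blue [224, 162, 55, 15, 97] [250.2 169. ]
top blue [193, 177, 26, 7, 45] [205.7 179.8]
top red [328, 139, 4, 4, 10] [329.7 140.4]
top red [333, 152, 2, 2, 3] [333.7 152.3]
top brass [36, 83, 451, 54, 3495] [363.3 110.7]
top brass [144, 97, 108, 35, 863] [190.2 118.1]
top brass [181, 98, 10, 14, 98] [185.3 104.3]
top brass [194, 99, 12, 13, 103] [198.8 104.8]
top brass [218, 100, 26, 14, 224] [231.  106.1]
top brass [376, 195, 19, 17, 286] [384.8 203.4]
top brass [356, 239, 12, 12, 110] [361.6 244.2]
top brass [271, 246, 8, 1, 8] [274.5 246. ]
scene green [230, 190, 6, 10, 37] [232.6 194.5]
scene blue [281, 193, 3, 4, 5] [282.  194.8]
scene red [238, 206, 3, 4, 7] [239.3 207.6]
scene red [267, 247, 6, 8, 37] [269.1 250.4]
scene brass [273, 164, 6, 3, 15] [275.6 164.8]
scene brass [230, 203, 12, 16, 60] [234.8 211.1]
scene brass [194, 292, 20, 14, 95] [204.5 298.9]
```

View pics/ct.png

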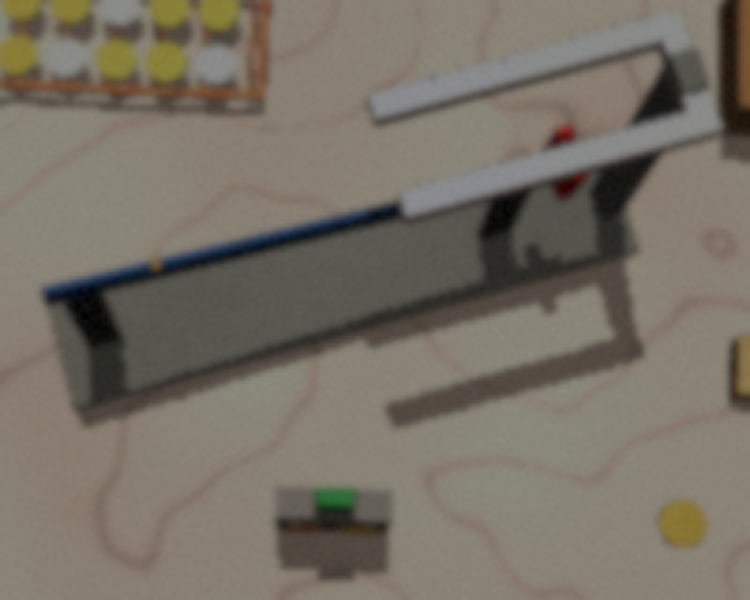

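View pics/cs.png

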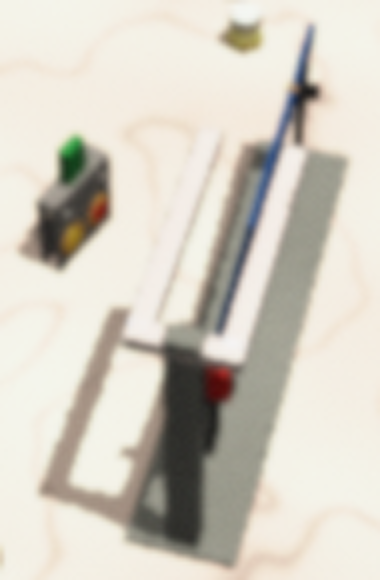

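Crop findings, in crop pixels:
- **Top view:** foot corners at about (83,410) and (635,250), ridge (156,266), rail end (47,293), lamp bar ends (372,110) and (405,204), hanger roof from (276,487) to (390,520).
- **Scene view:** foot corners at (350,157), (232,565) and (127,542), ridge (295,90).

```bash
cat > h.py <<'E'
import numpy as np, cv2
from scipy.optimize import least_squares
from scipy.spatial.transform import Rotation as R
def ray(c,uv):
    p=cv2.undistortPoints(np.array([[uv]],float),c["mtx"],c["distortion"])[0,0]
    E=c["extrinsics"]; return E[:3,3],E[:3,:3]@np.array([p[0],p[1],1])
def onz(c,uv,z):
    o,d=ray(c,uv); return (o+d*(z-o[2])/d[2])
def tri(L):
    A=0;b=0
    for c,uv in L:
        o,d=ray(c,uv); d=d/np.linalg.norm(d); P=np.eye(3)-np.outer(d,d); A=A+P; b=b+P@o
    return np.linalg.solve(A,b)
def proj(c,p):
    E=np.linalg.inv(c["extrinsics"]); return cv2.projectPoints(np.array([p],float),cv2.Rodrigues(E[:3,:3])[0],E[:3,3],c["mtx"],c["distortion"])[0][0,0]
E
python3 - <<'E'
from h import *
import pickle
d=pickle.load(open("d0.pkl","rb")); T,S=d["top"],d["scene"]
t=lambda u,v:(T,((u+.5)/3.75-.5+180,(v+.5)/3.75-.5+105)); s=lambda u,v:(S,((u+.5)/4-.5+215,(v+.5)/4-.5+155))
F=[(t(83,410),(-50,100)),(t(635,250),(-50,-400)),(s(350,157),(50,100)),(s(232,565),(50,-400)),(s(127,542),(-50,-400))]
W=np.array([onz(*a,8)[:2] for a,_ in F]); M=np.array([b for _,b in F],float)
rot=lambda a:np.array([[np.cos(a),-np.sin(a)],[np.sin(a),np.cos(a)]])
f=least_squares(lambda p:(M@rot(p[2]).T+p[:2]-W).ravel(),[400,100,0]); p=f.x
print("stand",p,"res",f.fun.reshape(-1,2).round(1).tolist())
loc=lambda w:np.r_[rot(p[2]).T@(w[:2]-p[:2]),w[2]].round(1)
for n,a,b in(("ridge",t(156,266),s(295,90)),("railend",t(47,293),s(310,28)),("barL",t(372,110),s(212,132)),("barR",t(405,204),s(290,148))):
    w=tri([a,b]); print(n,w.round(1),loc(w))
print("fin tri",tri([(T,(269,237.5)),(S,(232.6,194.5))]).round(1))
c=[onz(*t(*q),96) for q in((276,487),(390,487),(390,520),(276,520))]; print("roof",np.round(c,1).tolist(),np.mean(c,0).round(1))
print("fintop",[onz(*t(*q),141).round(1).tolist() for q in((316,488),(355,488),(335,496))])
E
```

```text
stand [6.18431959e+02 9.11882425e+01 3.31365009e-01] res [[0.5, 4.3], [2.1, -8.5], [-2.1, 2.1], [3.5, 1.1], [-3.9, 1.0]]
ridge [619.   95.5 182.4] [  1.9   3.9 182.4]
railend [591.2 171.3 190.9] [  0.3  84.6 190.9]
barL [671.9 -76.4 317.6] [  -3.9 -175.9  317.6]
barR [672.7 -63.2 263.8] [   1.1 -163.6  263.8]
fin tri [460.5 -46.4 117.2]
roof [[470.1, -0.6, 96.0], [474.3, -88.2, 96.0], [449.0, -89.1, 96.0], [444.7, -1.9, 96.0]] [459.5 -44.9  96. ]
fintop [[464.9, -31.0, 141.0], [466.3, -59.8, 141.0], [459.7, -45.3, 141.0]]
```

```bash
cat >> h.py <<'E'
def go(s,target,yaw):
    """print tool-frame delta (cm, deg); yaw = world angle of closing line (tool y), tool down"""
    R0=R.from_rotvec(s["orientation"])
    best=None
    for k in(0,np.pi):
        a=yaw+k; y=np.array([np.cos(a),np.sin(a),0]); z=np.array([0,0,-1.]); x=np.cross(y,z)
        w=(R0.inv()*R.from_matrix(np.c_[x,y,z])).as_rotvec()
        if best is None or np.linalg.norm(w)<np.linalg.norm(best): best=w
    print("t",round(s["t"],2),"tcp",s["tool_pos"].round(1),"q6",s["q"][5].round(2),"F",s["force"].round(2))
    print("dpos cm",(R0.inv().apply(np.array(target)-s["tool_pos"])/10).round(2),"ang",np.degrees(best).round(2))
E
python3 - <<'E'
from h import *
from workcell import r
s=r.observe(); print(R.from_rotvec(s["orientation"]).as_matrix().round(3)); go(s,[460,-45,260],0.049)
E
```

```text
[[ 0.917  0.399 -0.   ]
 [ 0.399 -0.917  0.001]
 [ 0.    -0.001 -1.   ]]
t 0.15 tcp [ 219.6 -503.8  230.7] q6 -0.2 F [0.6  0.21 0.26]
dpos cm [ 40.37 -32.47  -2.88] ang [-6.000e-02 -6.000e-02 -6.927e+01]
```

Request:
step_arm:
  increments:
    - {"delta_pos": [2, -1.6, -0.4], "angular": [0, 0, -4], "gripper": 0}
    - {"delta_pos": [5, -4, -1], "angular": [0, 0, -10], "gripper": 0}
    - {"delta_pos": [8, -6.5, -1.6], "angular": [0, 0, -16], "gripper": 0}
    - {"delta_pos": [11, -9, -2.2], "angular": [0, 0, -22], "gripper": 0}
    - {"delta_pos": [14, -11.3, -2.9], "angular": [0, 0, -28], "gripper": 0}
    - {"delta_pos": [17, -13.7, -2.9], "angular": [0, 0, -34], "gripper": 0}
    - {"delta_pos": [20, -16.1, -2.9], "angular": [0, 0, -40], "gripper": 0}
    - {"delta_pos": [23, -18.5, -2.9], "angular": [0, 0, -46], "gripper": 0}

```text
t: 0.82
tool_pos: [357.0, -241.0, 260.4]
orientation: [2.576, 1.797, 0.0]
force: [1.1, -0.5, 0.3]
width: 85.2
grip_force: 0.0
```

```bash
python3 - <<'E'
from h import *
from workcell import r
go(r.observe(),[460,-45,260],0.049)
E
```

```text
t 0.82 tcp [ 357.  -241.   260.4] q6 -0.5 F [ 1.09 -0.47  0.33]
dpos cm [21.95  2.9   0.04] ang [ 2.000e-02  1.000e-02 -2.301e+01]
```

Request:
step_arm:
  increments:
    - {"delta_pos": [3.5, 0.5, 0], "angular": [0, 0, -4], "gripper": 0}
    - {"delta_pos": [7, 1, 0], "angular": [0, 0, -8], "gripper": 0}
    - {"delta_pos": [11, 1.5, 0], "angular": [0, 0, -12], "gripper": 0}
    - {"delta_pos": [15, 2, 0], "angular": [0, 0, -16], "gripper": 0}
    - {"delta_pos": [18.5, 2.5, 0], "angular": [0, 0, -20], "gripper": 0}
    - {"delta_pos": [21, 2.8, 0], "angular": [0, 0, -22], "gripper": 0}
    - {"delta_pos": [21.95, 2.9, 0], "angular": [0, 0, -23], "gripper": 0}
    - {"delta_pos": [21.95, 2.9, 0], "angular": [0, 0, -23], "gripper": 0}

```text
t: 1.48
tool_pos: [460.9, -45.5, 260.0]
orientation: [-2.167, -2.274, -0.0]
force: [-0.6, -0.4, 0.3]
width: 85.4
grip_force: 0.0
```

```bash
python3 - <<'E'
from h import *
from workcell import r
import pickle
s=r.observe(); go(s,[460,-45,260],0.049)
c=r.camera("wrist"); pickle.dump(c,open("w1.pkl","wb")); cv2.imwrite("pics/w1.png",c["image"][:,:,::-1])
h=cv2.cvtColor(c["image"],cv2.COLOR_RGB2HSV); k=cv2.inRange(h,(45,90,40),(80,255,255))
n,_,st,ce=cv2.connectedComponentsWithStats(k); print(st,ce)
E
```

```text
t 1.48 tcp [460.9 -45.5 260. ] q6 -0.39 F [-0.65 -0.38  0.32]
dpos cm [ 0.05 -0.09  0.  ] ang [-0.03 -0.03 -0.05]
[[     0      0    512    384 196152]
 [   246    166     16     36    456]] [[255.50495024 191.51901587]
 [253.37061404 183.32017544]]
```

View pics/w1.png

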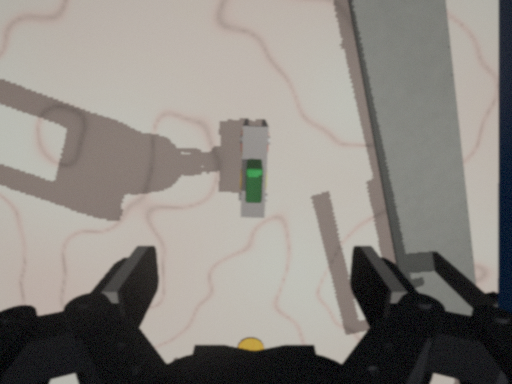

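In the wrist view the roof plate spans about (243,121)-(268,121) to (241,217)-(265,217), with the fin between the fingers. I'll refine the hanger pose from these corners.

```bash
python3 - <<'E'
from h import *
from workcell import r
import pickle
c=pickle.load(open("w1.pkl","rb"))
P=[onz(c,q,96) for q in((243.5,121),(268,121),(265,217),(240.5,217))]; print(np.round(P,1).tolist(),np.mean(P,0).round(1))
k=cv2.inRange(cv2.cvtColor(c["image"],cv2.COLOR_RGB2HSV),(45,90,40),(80,255,255))
for a in(0,1):
  m=k.copy()
print([onz(c,q,141).round(1).tolist() for q in((246,166),(262,166),(246,177),(262,177))])
E=[]
for v in range(168,200,4):
    u=np.where(k[v])[0]; print(v,u.min(),u.max(),end=';')
# edge of roof: gray columns
g=cv2.cvtColor(c["image"],cv2.COLOR_RGB2GRAY)
for v in(130,145,160,210,214): print(v,g[v,232:276])
E
```

```text
[[450.5, 1.9, 96.0], [472.9, 3.0, 96.0], [475.7, -91.0, 96.0], [451.3, -92.2, 96.0]] [462.6 -44.5  96. ]
[[455.2, -30.2, 141.0], [468.1, -29.5, 141.0], [455.5, -39.4, 141.0], [468.7, -38.7, 141.0]]
168 248 260;172 246 261;176 247 260;180 247 260;184 247 260;188 247 259;192 247 259;196 247 259;130 [125 124 124 127 124 124 122 124 123 121 126 138 144 146 148 146 147 146
 146 147 147 148 147 147 146 146 148 146 147 148 150 149 146 146 148 155
 168 178 183 184 186 187 185 185]
145 [124 124 125 121 122 125 123 122 116 116 129 140 144 144 146 147 145 146
 144 146 146 146 144 147 146 146 148 146 146 145 145 146 147 144 146 148
 161 176 182 184 186 186 187 187]
160 [124 122 124 127 124 126 126 124 123 117 105 100  96  90  87  79  69  70
  70  65  62  67  66  64  65  68  68  73  83 109 130 140 144 148 158 173
 184 185 186 186 186 187 186 186]
210 [187 187 188 187 187 187 188 183 169 153 144 140 140 140 140 141 141 141
 142 142 141 141 143 143 144 142 143 141 141 142 142 148 162 175 185 187
 188 187 187 186 188 188 186 187]
214 [188 188 188 188 189 189 186 182 171 155 144 140 141 142 142 141 141 140
 142 141 140 139 141 139 142 140 141 141 142 141 141 149 167 179 186 186
 187 186 186 185 184 183 182 180]
```

Request:
step_arm:
  increments:
    - {"delta_pos": [0.05, 0.1, 3], "angular": [0, 0, 1], "gripper": 0}
    - {"delta_pos": [0.05, 0.1, 6.5], "angular": [0, 0, 1], "gripper": 0}
    - {"delta_pos": [0.05, 0.1, 9.5], "angular": [0, 0, 1], "gripper": 0}
    - {"delta_pos": [0.05, 0.1, 12], "angular": [0, 0, 1], "gripper": 0}
    - {"delta_pos": [0.05, 0.1, 14], "angular": [0, 0, 1], "gripper": 0}
    - {"delta_pos": [0.05, 0.1, 15.2], "angular": [0, 0, 1], "gripper": 0}
    - {"delta_pos": [0.05, 0.1, 15.7], "angular": [0, 0, 1], "gripper": 0}
    - {"delta_pos": [0.05, 0.1, 15.7], "angular": [0, 0, 1], "gripper": 0}

```text
t: 2.2
tool_pos: [460.3, -47.9, 102.3]
orientation: [-2.193, -2.247, 0.002]
force: [-0.3, 0.2, 0.7]
width: 85.5
grip_force: 0.0
```

Request:
step_arm:
  increments:
    - {"delta_pos": [0, 0, 0], "angular": [0, 0, 0], "gripper": 100}
    - {"delta_pos": [0, 0, 0], "angular": [0, 0, 0], "gripper": 150}
    - {"delta_pos": [0, 0, 0], "angular": [0, 0, 0], "gripper": 200}
    - {"delta_pos": [0, 0, 0], "angular": [0, 0, 0], "gripper": 255}
    - {"delta_pos": [0, 0, 0], "angular": [0, 0, 0], "gripper": 255}
    - {"delta_pos": [0, 0, 0], "angular": [0, 0, 0], "gripper": 255}
    - {"delta_pos": [0, 0, 0], "angular": [0, 0, 0], "gripper": 255}
    - {"delta_pos": [0, 0, 0], "angular": [0, 0, 0], "gripper": 255}
  newtons: 40

```text
t: 2.87
tool_pos: [461.6, -46.8, 103.8]
orientation: [2.191, 2.251, -0.0]
force: [-1.8, -0.0, 6.3]
width: 13.8
grip_force: 41.3
```

Request:
step_arm:
  increments:
    - {"delta_pos": [0, 0, -0.5], "angular": [0, 0, 0], "gripper": 255}
    - {"delta_pos": [0, 0, -2], "angular": [0, 0, 0], "gripper": 255}
    - {"delta_pos": [0, 0, -5.5], "angular": [0, 0, 0], "gripper": 255}
    - {"delta_pos": [0, 0, -9.5], "angular": [0, 0, 0], "gripper": 255}
    - {"delta_pos": [0, 0, -13.5], "angular": [0, 0, 0], "gripper": 255}
    - {"delta_pos": [0, 0, -17.5], "angular": [0, 0, 0], "gripper": 255}
    - {"delta_pos": [0, 0, -21], "angular": [0, 0, 0], "gripper": 255}
    - {"delta_pos": [0, 0, -23], "angular": [0, 0, 0], "gripper": 255}

```text
t: 3.53
tool_pos: [462.3, -46.8, 337.5]
orientation: [2.188, 2.248, 0.004]
force: [1.2, 0.7, -3.9]
width: 13.6
grip_force: 40.3
```

```bash
python3 - <<'E'
from h import *
from workcell import r
import pickle
d={}
for n in("top","scene","wrist"): d[n]=r.camera(n)
pickle.dump(d,open("d2.pkl","wb"))
s=r.observe(); go(s,[560,70,345],0.34); print(s["width"],s["grip_force"])
a=np.hstack([d["wrist"]["image"],d["scene"]["image"][120:312,180:436].repeat(2,0).repeat(2,1)])[:,:,::-1]
cv2.imwrite("pics/m2.png",cv2.resize(a,(800,300)))
E
```

```text
t 3.68 tcp [462.  -46.7 333.9] q6 -0.37 F [ 0.16  1.32 -4.9 ]
dpos cm [11.4  10.12 -1.1 ] ang [  0.12   0.06 -17.93]
13.289133521184466 40.14656960964203
```

View pics/m2.png

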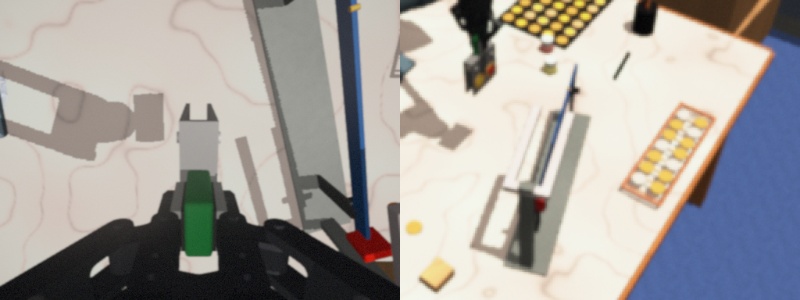

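The hanger is held straight: its roof is centred under the gripper, and the ridge shows at wrist pixel (454,9). I'll move beside the rail and view it from there.

Request:
step_arm:
  increments:
    - {"delta_pos": [0.5, 0.3, -0.2], "angular": [0, 0, -1], "gripper": 255}
    - {"delta_pos": [1.6, 1, -0.5], "angular": [0, 0, -3], "gripper": 255}
    - {"delta_pos": [3.4, 2.1, -0.9], "angular": [0, 0, -6], "gripper": 255}
    - {"delta_pos": [5.4, 3.4, -1.1], "angular": [0, 0, -9.5], "gripper": 255}
    - {"delta_pos": [7.4, 4.7, -1.1], "angular": [0, 0, -13], "gripper": 255}
    - {"delta_pos": [9.2, 5.8, -1.1], "angular": [0, 0, -16], "gripper": 255}
    - {"delta_pos": [10.2, 6.4, -1.1], "angular": [0, 0, -17.5], "gripper": 255}
    - {"delta_pos": [10.5, 6.6, -1.1], "angular": [0, 0, -18], "gripper": 255}

```text
t: 4.35
tool_pos: [524.5, 61.9, 341.6]
orientation: [-1.805, -2.565, 0.003]
force: [-0.2, -0.1, -4.7]
width: 13.3
grip_force: 40.1
```

```bash
python3 - <<'E'
from h import *
from workcell import r
import pickle
c=r.camera("wrist"); pickle.dump(c,open("w3.pkl","wb"))
s=r.observe(); go(s,[525,60,345],0.34)
cv2.imwrite("pics/w3.png",c["image"][:,:,::-1])
d=pickle.load(open("d2.pkl","rb"))
for n,c in(("w2",d["wrist"]),("w3",c)):
    h=cv2.cvtColor(c["image"],cv2.COLOR_RGB2HSV); b=cv2.inRange(h,(105,110,25),(128,255,255))
    for v in range(5,384,25):
        u=np.where(b[v])[0]
        if len(u): print(n,v,u.min(),u.max(),len(u))
    k=cv2.inRange(h,(15,120,110),(30,255,255)); _,_,st,ce=cv2.connectedComponentsWithStats(k); print(n,[(a.tolist(),e.round(1).tolist()) for a,e in zip(st[1:],ce[1:]) if a[4]>5])
E
```

```text
t 4.4 tcp [524.4  61.3 342. ] q6 -0.44 F [ 0.3  -0.08 -3.49]
dpos cm [-0.14  0.01 -0.3 ] ang [-0.21 -0.12  0.2 ]
w2 5 449 451 3
w2 30 451 456 6
w2 55 452 458 7
w2 80 454 459 6
w2 105 455 461 7
w2 130 457 462 6
w2 155 458 463 6
w2 180 447 465 17
w2 205 449 466 18
w2 230 451 467 16
w2 255 450 469 18
w2 280 456 470 15
w2 305 470 470 1
w2 355 433 433 1
w2 380 251 251 1
w2 [([448, 5, 13, 10, 79], [453.7, 9.5])]
w3 105 370 375 6
w3 130 366 371 6
w3 155 362 367 6
w3 205 354 359 6
w3 230 350 355 6
w3 255 344 511 17
w3 280 338 511 35
w3 305 471 511 41
w3 330 456 511 56
w3 355 377 511 24
w3 [([510, 100, 2, 10, 11], [510.9, 104.5]), ([495, 109, 5, 6, 11], [497.3, 111.7]), ([481, 116, 15, 26, 41], [488.2, 128.0]), ([459, 143, 22, 39, 63], [469.8, 161.4]), ([477, 151, 28, 23, 470], [490.1, 161.7]), ([357, 176, 11, 5, 44], [361.6, 178.4]), ([462, 178, 27, 22, 437], [474.4, 188.9]), ([492, 189, 20, 23, 373], [502.7, 200.5]), ([477, 215, 27, 22, 442], [489.8, 226.1]), ([448, 227, 64, 105, 486], [480.6, 278.6])]
```

View pics/w3.png

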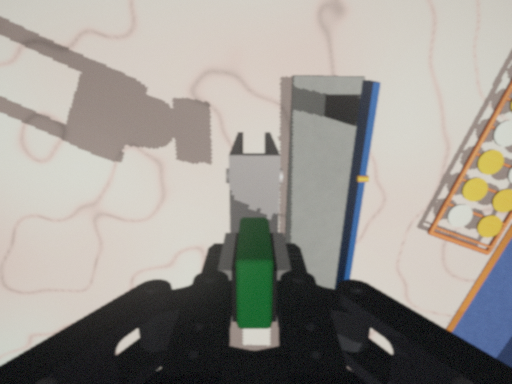

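The wrist view shows the bright rail top from (375,82) to (347,278), the ridge at (362,179), and the foot's uphill corners at (294,77) and (364,77). I'll fit the stand pose to these together with the earlier points.

```bash
cat > stand.py <<'E'
from h import *
import pickle
d=pickle.load(open("d0.pkl","rb")); T,S=d["top"],d["scene"]; W2=pickle.load(open("d2.pkl","rb"))["wrist"]; W3=pickle.load(open("w3.pkl","rb"))
t=lambda u,v:(T,((u+.5)/3.75-.5+180,(v+.5)/3.75-.5+105)); s=lambda u,v:(S,((u+.5)/4-.5+215,(v+.5)/4-.5+155))
def wp(p,x,y,z): c,sn=np.cos(p[2]),np.sin(p[2]); return [p[0]+c*x-sn*y,p[1]+sn*x+c*y,z]
tn=np.tan(np.radians(6))
def res(p):
    o=[]; l=[]
    def a(n,cu,q,w=1): e=(proj(cu[0],wp(p,*q))-cu[1])*w; o.extend(e); l.append((n,e.round(1).tolist()))
    for n,cu,w in(("w2",(W2,(453.7,9.5)),1),("w3",(W3,(361.6,178.4)),1),("T",t(156,266),2),("S",s(295,90),2)): a("ridge"+n,cu,(0,0,p[3]+2),w)
    a("f1",(W3,(294,77)),(-50,100,8)); a("f2",(W3,(364,77)),(50,100,8),.5)
    a("f3",t(83,408),(-50,100,8),2); a("f5",s(350,157),(50,100,8),2); a("f6",s(232,565),(50,-400,8),2); a("f7",s(127,542),(-50,-400,8),2)
    a("end3",(W3,(375.5,82)),(0,84,p[3]+84*tn)); a("endT",t(47,293),(0,84,p[3]+84*tn),2)
    for y in(60,30,-30,-60):
        u,v=proj(W3,wp(p,0,y,p[3]+y*tn)); e=u-(372.5-.16*(v-105)); o.append(e); l.append(("l3",round(e,1)))
    for y in(-30,-70,-110):
        u,v=proj(W2,wp(p,0,y,p[3]+y*tn)); e=u-(453.5+.058*(v-30)); o.append(e); l.append(("l2",round(e,1)))
    res.l=l; return np.array(o)
f=least_squares(res,[618,91,.34,179],loss="soft_l1")
if __name__=="__main__":
    res(f.x); print(f.x.round(3)); print(res.l)
E
python3 stand.py
```

```text
[6.20149e+02 9.25400e+01 3.29000e-01 1.87540e+02]
[('ridgew2', [-0.3, 0.6]), ('ridgew3', [0.0, 0.3]), ('ridgeT', [1.2, -2.8]), ('ridgeS', [-0.8, -1.3]), ('f1', [-2.2, -2.6]), ('f2', [0.4, -0.7]), ('f3', [-3.6, -0.6]), ('f5', [0.8, -1.0]), ('f6', [2.8, 0.4]), ('f7', [-0.7, -1.8]), ('end3', [-0.2, 0.9]), ('endT', [-0.9, -2.1]), ('l3', np.float64(-0.5)), ('l3', np.float64(-0.1)), ('l3', np.float64(0.5)), ('l3', np.float64(0.7)), ('l2', np.float64(-0.3)), ('l2', np.float64(-0.2)), ('l2', np.float64(-0.0))]
```

Request:
step_arm:
  increments:
    - {"delta_pos": [-0.05, 0.6, 0], "angular": [-0.2, 0.5, 0.2], "gripper": 255}
    - {"delta_pos": [-0.15, 2.2, 0], "angular": [-0.2, 1.5, 0.4], "gripper": 255}
    - {"delta_pos": [-0.3, 4.4, 0], "angular": [-0.2, 3, 0.6], "gripper": 255}
    - {"delta_pos": [-0.45, 6.6, 0], "angular": [-0.2, 4.5, 0.8], "gripper": 255}
    - {"delta_pos": [-0.6, 8.6, 0], "angular": [-0.2, 5.5, 0.8], "gripper": 255}
    - {"delta_pos": [-0.65, 9.7, 0], "angular": [-0.2, 6, 0.8], "gripper": 255}
    - {"delta_pos": [-0.65, 10.05, 0], "angular": [-0.2, 6, 0.8], "gripper": 255}
    - {"delta_pos": [-0.65, 10.05, 0], "angular": [-0.2, 6, 0.8], "gripper": 255}

```text
t: 5.07
tool_pos: [622.0, 86.3, 343.2]
orientation: [-1.783, -2.482, -0.095]
force: [-0.9, -0.4, -3.5]
width: 13.6
grip_force: 40.2
```

```bash
cat > f.py <<'E'
from h import *
from workcell import r
import sys
ST=(620.15,92.54,.329)
def rep(n=5):
    F=[]
    for i in range(n): c=r.camera("wrist"); F.append(r.observe())
    s=F[-1]; f=np.mean([a["force"] for a in F],0); p=np.mean([a["tool_pos"] for a in F],0)
    Q=R.from_rotvec(s["orientation"]); M=Q.as_matrix(); e=p+M[:,2]*-39.8  # seat
    c,sn=np.cos(ST[2]),np.sin(ST[2]); q=e[:2]-ST[:2]
    fs=np.array([c*f[0]+sn*f[1],-sn*f[0]+c*f[1],f[2]])
    print("t %.2f"%s["t"],"tcp",p.round(2),"seat(stand)",np.round([c*q[0]+sn*q[1],-sn*q[0]+c*q[1],e[2]],1),"F(stand)",fs.round(2),"sd",np.std([a["force"][2] for a in F]).round(2),"yaw %.3f tilt(zaxis) %s"%(np.arctan2(M[1,1],M[0,1]),M[:,2].round(3)),"w %.1f g %.1f"%(s["width"],s["grip_force"]))
    return c_ if (c_:=c) is None else None
if __name__=="__main__": rep(int(sys.argv[1]) if len(sys.argv)>1 else 5)
E
python3 f.py 6
```

```text
t 5.37 tcp [620.94  87.   344.51] seat(stand) [ -1.2  -9.6 384.1] F(stand) [-0.02  0.11 -3.68] sd 0.23 yaw 0.327 tilt(zaxis) [-0.03   0.1   -0.995] w 13.4 g 40.2
```

Request:
step_arm:
  increments:
    - {"delta_pos": [-0.1, 0, 1], "angular": [0, 0, 0], "gripper": 255}
    - {"delta_pos": [-0.25, 0, 2.5], "angular": [0, 0, 0], "gripper": 255}
    - {"delta_pos": [-0.4, 0, 4], "angular": [0, 0, 0], "gripper": 255}
    - {"delta_pos": [-0.6, 0, 5.8], "angular": [0, 0, 0], "gripper": 255}
    - {"delta_pos": [-0.75, 0, 7.2], "angular": [0, 0, 0], "gripper": 255}
    - {"delta_pos": [-0.83, 0, 8], "angular": [0, 0, 0], "gripper": 255}
    - {"delta_pos": [-0.85, 0, 8.2], "angular": [0, 0, 0], "gripper": 255}
    - {"delta_pos": [-0.85, 0, 8.2], "angular": [0, 0, 0], "gripper": 255}

```text
t: 6.03
tool_pos: [621.4, 87.7, 261.3]
orientation: [-1.78, -2.484, -0.096]
force: [0.2, 0.5, -3.7]
width: 13.5
grip_force: 40.2
```

```bash
sed -i 's/\*-39.8  # seat/*39.8/; s/    return c_ .*/    return c/; s/; c=r.camera("wrist"); F/; c=r.camera("wrist"); F/' f.py; sed -i 's/^    for i in range(n): c=r.camera("wrist")/    for i in range(n): img=r.camera("wrist")/; s/    return c$/    return img/' f.py
python3 - <<'E'
from f import *
w=rep(4); t=r.camera("top"); s=r.camera("scene")
cv2.imwrite("pics/p1.png",cv2.resize(np.hstack([w["image"],np.vstack([cv2.resize(t["image"][130:226,175:303],(256,192)),cv2.resize(s["image"][120:216,230:358],(256,192))])])[:,:,::-1],(800,400)))
E
```

```text
t 6.23 tcp [622.18  87.67 262.84] seat(stand) [  0.5  -1.1 223.3] F(stand) [ 0.16  0.31 -3.96] sd 0.98 yaw 0.327 tilt(zaxis) [-0.029  0.1   -0.995] w 13.3 g 40.2
```

View pics/p1.png

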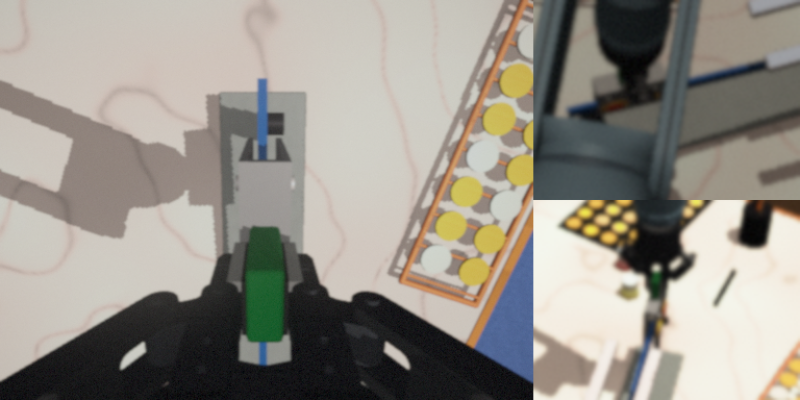

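The rail (column 262 of the wrist panel) already lies between the hanger's panels, centred near 265, so it is about 1 mm off to the left. I'll lower, shifting 1 mm that way.

Request:
step_arm:
  increments:
    - {"delta_pos": [-0.04, -0.05, 0.4], "angular": [0, 0, 0], "gripper": 255}
    - {"delta_pos": [-0.09, -0.1, 0.9], "angular": [0, 0, 0], "gripper": 255}
    - {"delta_pos": [-0.15, -0.1, 1.4], "angular": [0, 0, 0], "gripper": 255}
    - {"delta_pos": [-0.19, -0.1, 1.8], "angular": [0, 0, 0], "gripper": 255}
    - {"delta_pos": [-0.22, -0.1, 2.1], "angular": [0, 0, 0], "gripper": 255}
    - {"delta_pos": [-0.24, -0.1, 2.3], "angular": [0, 0, 0], "gripper": 255}
    - {"delta_pos": [-0.24, -0.1, 2.3], "angular": [0, 0, 0], "gripper": 255}
    - {"delta_pos": [-0.24, -0.1, 2.3], "angular": [0, 0, 0], "gripper": 255}

```text
t: 7.0
tool_pos: [620.9, 87.4, 238.6]
orientation: [-1.781, -2.484, -0.097]
force: [-0.7, -0.2, -3.4]
width: 13.6
grip_force: 40.2
```

```bash
python3 f.py 4
```

```text
t 7.20 tcp [621.03  87.39 239.01] seat(stand) [ -0.7  -1.  199.4] F(stand) [-0.02  0.01 -3.79] sd 0.59 yaw 0.327 tilt(zaxis) [-0.03   0.1   -0.995] w 13.5 g 40.2
```

Request:
step_arm:
  increments:
    - {"delta_pos": [-0.01, 0, 0.1], "angular": [0, 0, 0], "gripper": 255}
    - {"delta_pos": [-0.02, 0, 0.2], "angular": [0, 0, 0], "gripper": 255}
    - {"delta_pos": [-0.03, 0, 0.3], "angular": [0, 0, 0], "gripper": 255}
    - {"delta_pos": [-0.04, 0, 0.4], "angular": [0, 0, 0], "gripper": 255}
    - {"delta_pos": [-0.04, 0, 0.4], "angular": [0, 0, 0], "gripper": 255}
    - {"delta_pos": [-0.04, 0, 0.4], "angular": [0, 0, 0], "gripper": 255}

```text
t: 7.7
tool_pos: [620.8, 87.4, 234.6]
orientation: [-1.781, -2.484, -0.097]
force: [0.2, 0.0, -4.4]
width: 13.1
grip_force: 40.2
```

Request:
step_arm:
  increments:
    - {"delta_pos": [0, 0, 0.05], "angular": [0, 0, 0], "gripper": 255}
    - {"delta_pos": [-0.01, 0, 0.1], "angular": [0, 0, 0], "gripper": 255}
    - {"delta_pos": [-0.02, 0, 0.15], "angular": [0, 0, 0], "gripper": 255}
    - {"delta_pos": [-0.02, 0, 0.2], "angular": [0, 0, 0], "gripper": 255}
    - {"delta_pos": [-0.02, 0, 0.2], "angular": [0, 0, 0], "gripper": 255}

```text
t: 8.12
tool_pos: [620.8, 87.4, 232.6]
orientation: [-1.781, -2.484, -0.097]
force: [-0.7, 0.2, -3.3]
width: 13.6
grip_force: 40.2
```

Request:
step_arm:
  increments:
    - {"delta_pos": [0, 0, 0.05], "angular": [0, 0, 0], "gripper": 255}
    - {"delta_pos": [-0.01, 0, 0.1], "angular": [0, 0, 0], "gripper": 255}
    - {"delta_pos": [-0.01, 0, 0.15], "angular": [0, 0, 0], "gripper": 255}
    - {"delta_pos": [-0.01, 0, 0.15], "angular": [0, 0, 0], "gripper": 255}
    - {"delta_pos": [-0.01, 0, 0.15], "angular": [0, 0, 0], "gripper": 255}

```text
t: 8.53
tool_pos: [620.8, 87.5, 231.2]
orientation: [-1.781, -2.484, -0.097]
force: [-0.3, 0.6, -3.4]
width: 13.3
grip_force: 40.2
```

```bash
python3 f.py 4
```

```text
t 8.73 tcp [620.86  87.48 231.23] seat(stand) [ -0.8  -0.9 191.7] F(stand) [-0.11 -0.36 -3.37] sd 0.5 yaw 0.327 tilt(zaxis) [-0.031  0.1   -0.995] w 13.8 g 40.2
```

Request:
step_arm:
  increments:
    - {"delta_pos": [0, 0, 0.05], "angular": [0, 0, 0], "gripper": 255}
    - {"delta_pos": [-0.01, 0, 0.1], "angular": [0, 0, 0], "gripper": 255}
    - {"delta_pos": [-0.01, 0, 0.1], "angular": [0, 0, 0], "gripper": 255}
    - {"delta_pos": [-0.01, 0, 0.1], "angular": [0, 0, 0], "gripper": 255}

```text
t: 9.07
tool_pos: [620.8, 87.5, 230.1]
orientation: [-1.781, -2.484, -0.097]
force: [0.4, 0.5, -3.7]
width: 13.6
grip_force: 40.2
```

```bash
python3 f.py 4
```

```text
t 9.27 tcp [620.86  87.48 230.21] seat(stand) [ -0.8  -0.9 190.6] F(stand) [ 0.23 -0.11 -4.14] sd 0.58 yaw 0.327 tilt(zaxis) [-0.031  0.1   -0.995] w 13.0 g 40.2
```

Still free. I'll keep going in 1.5 mm steps.

Request:
step_arm:
  increments:
    - {"delta_pos": [0, 0, 0.05], "angular": [0, 0, 0], "gripper": 255}
    - {"delta_pos": [-0.01, 0, 0.1], "angular": [0, 0, 0], "gripper": 255}
    - {"delta_pos": [-0.015, 0, 0.15], "angular": [0, 0, 0], "gripper": 255}
    - {"delta_pos": [-0.015, 0, 0.15], "angular": [0, 0, 0], "gripper": 255}
    - {"delta_pos": [-0.015, 0, 0.15], "angular": [0, 0, 0], "gripper": 255}

```text
t: 9.68
tool_pos: [620.9, 87.5, 228.7]
orientation: [-1.781, -2.484, -0.097]
force: [0.2, 1.0, -3.8]
width: 13.7
grip_force: 40.2
```

```bash
python3 f.py 3
```

```text
t 9.83 tcp [620.86  87.49 228.7 ] seat(stand) [ -0.8  -0.8 189.1] F(stand) [ 0.38 -0.3  -4.15] sd 0.01 yaw 0.327 tilt(zaxis) [-0.031  0.1   -0.995] w 13.6 g 40.2
```

Request:
step_arm:
  increments:
    - {"delta_pos": [0, 0, 0.05], "angular": [0, 0, 0], "gripper": 255}
    - {"delta_pos": [-0.01, 0, 0.1], "angular": [0, 0, 0], "gripper": 255}
    - {"delta_pos": [-0.015, 0, 0.15], "angular": [0, 0, 0], "gripper": 255}
    - {"delta_pos": [-0.015, 0, 0.15], "angular": [0, 0, 0], "gripper": 255}
    - {"delta_pos": [-0.015, 0, 0.15], "angular": [0, 0, 0], "gripper": 255}

```text
t: 10.25
tool_pos: [621.0, 87.4, 227.8]
orientation: [-1.781, -2.485, -0.097]
force: [-0.6, -1.1, 0.5]
width: 13.2
grip_force: 40.9
```

```bash
python3 f.py 3
```

```text
t 10.40 tcp [620.97  87.38 227.67] seat(stand) [ -0.8  -1.  188.1] F(stand) [-2.26 -0.77  1.41] sd 0.18 yaw 0.327 tilt(zaxis) [-0.03   0.1   -0.995] w 13.5 g 41.0
```

Contact: the rail now carries about 5 N. I'll ease up slightly and hold.

Request:
step_arm:
  increments:
    - {"delta_pos": [0, -0.02, -0.03], "angular": [0, 0, 0], "gripper": 255}
    - {"delta_pos": [0, -0.02, -0.04], "angular": [0, 0, 0], "gripper": 255}
    - {"delta_pos": [0, -0.02, -0.04], "angular": [0, 0, 0], "gripper": 255}
    - {"delta_pos": [0, -0.02, -0.04], "angular": [0, 0, 0], "gripper": 255}
    - {"delta_pos": [0, -0.02, -0.04], "angular": [0, 0, 0], "gripper": 255}
    - {"delta_pos": [0, -0.02, -0.04], "angular": [0, 0, 0], "gripper": 255}
    - {"delta_pos": [0, -0.02, -0.04], "angular": [0, 0, 0], "gripper": 255}
    - {"delta_pos": [0, -0.02, -0.04], "angular": [0, 0, 0], "gripper": 255}

```text
t: 11.07
tool_pos: [620.9, 87.4, 227.7]
orientation: [-1.781, -2.485, -0.097]
force: [0.1, -1.2, 1.0]
width: 13.8
grip_force: 41.0
```

```bash
python3 - <<'E'
from f import *
rep(10)
E
```

```text
t 11.57 tcp [620.84  87.41 227.67] seat(stand) [ -0.9  -0.9 188.1] F(stand) [ 0.47 -0.47  1.75] sd 0.56 yaw 0.327 tilt(zaxis) [-0.031  0.1   -0.995] w 13.7 g 41.1
```

Step 1 has held for over a second at about 5.5 N. Next I'll lift 3.5 mm off the rail, carry the hanger along the slope past the ridge, and settle again.

Request:
step_arm:
  increments:
    - {"delta_pos": [0, 0, -0.15], "angular": [0, 0, 0], "gripper": 255}
    - {"delta_pos": [0, 0, -0.4], "angular": [0, 0, 0], "gripper": 255}
    - {"delta_pos": [-0.5, 0, -0.4], "angular": [0, 0, 0], "gripper": 255}
    - {"delta_pos": [-1.5, 0, -0.4], "angular": [0, 0, 0], "gripper": 255}
    - {"delta_pos": [-3, 0, -0.4], "angular": [0, 0, 0], "gripper": 255}
    - {"delta_pos": [-4.5, 0, -0.4], "angular": [0, 0, 0], "gripper": 255}
    - {"delta_pos": [-5.5, 0, -0.4], "angular": [0, 0, 0], "gripper": 255}
    - {"delta_pos": [-5.7, 0, -0.4], "angular": [0, 0, 0], "gripper": 255}

```text
t: 12.23
tool_pos: [639.7, 30.0, 224.7]
orientation: [-1.785, -2.482, -0.095]
force: [0.2, 0.2, -5.0]
width: 13.3
grip_force: 40.2
```

```bash
python3 - <<'E'
from f import *
w=rep(4); w=r.camera("wrist")
s=r.camera("scene")
cv2.imwrite("pics/p2.png",cv2.resize(np.hstack([w["image"],cv2.resize(s["image"][120:264,220:316],(256,384),interpolation=cv2.INTER_CUBIC)])[:,:,::-1],(800,400)))
E
```

```text
t 12.43 tcp [639.14  32.27 225.16] seat(stand) [ -1.4 -59.  185.6] F(stand) [-0.11  0.78 -3.96] sd 0.3 yaw 0.326 tilt(zaxis) [-0.031  0.1   -0.994] w 13.4 g 40.2
```

View pics/p2.png

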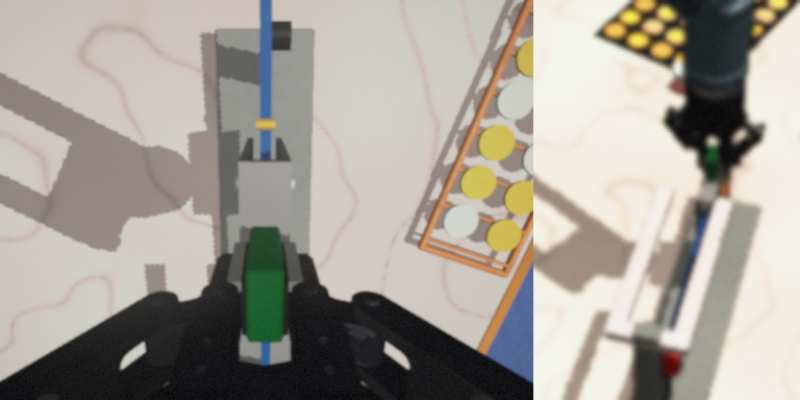

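The ridge (265,124) is now behind the hanger, with the rail centred in the slot. I'll settle it gently.

Request:
step_arm:
  increments:
    - {"delta_pos": [0, 0, 0.08], "angular": [0, 0, 0], "gripper": 255}
    - {"delta_pos": [0, 0, 0.15], "angular": [0, 0, 0], "gripper": 255}
    - {"delta_pos": [0, 0, 0.2], "angular": [0, 0, 0], "gripper": 255}
    - {"delta_pos": [0, 0, 0.25], "angular": [0, 0, 0], "gripper": 255}
    - {"delta_pos": [0, 0, 0.3], "angular": [0, 0, 0], "gripper": 255}
    - {"delta_pos": [0, 0, 0.3], "angular": [0, 0, 0], "gripper": 255}
    - {"delta_pos": [0, 0, 0.3], "angular": [0, 0, 0], "gripper": 255}

```text
t: 13.12
tool_pos: [638.9, 33.6, 222.7]
orientation: [-1.781, -2.484, -0.097]
force: [0.4, -1.0, -4.1]
width: 13.7
grip_force: 40.3
```

```bash
python3 f.py 4
```

```text
t 13.32 tcp [638.96  33.59 222.68] seat(stand) [ -1.1 -57.7 183.1] F(stand) [-0.53 -0.44 -3.82] sd 0.51 yaw 0.327 tilt(zaxis) [-0.031  0.1   -0.995] w 13.9 g 40.3
```

Request:
step_arm:
  increments:
    - {"delta_pos": [0, 0, 0.03], "angular": [0, 0, 0], "gripper": 255}
    - {"delta_pos": [0, 0, 0.06], "angular": [0, 0, 0], "gripper": 255}
    - {"delta_pos": [0, 0, 0.07], "angular": [0, 0, 0], "gripper": 255}
    - {"delta_pos": [0, 0, 0.07], "angular": [0, 0, 0], "gripper": 255}

```text
t: 13.65
tool_pos: [639.0, 33.6, 222.3]
orientation: [-1.781, -2.485, -0.097]
force: [-0.2, -0.9, -1.1]
width: 13.2
grip_force: 40.6
```

```bash
python3 f.py 4
```

```text
t 13.85 tcp [638.98  33.59 222.18] seat(stand) [ -1.1 -57.7 182.6] F(stand) [-0.66 -0.14 -0.82] sd 0.71 yaw 0.327 tilt(zaxis) [-0.031  0.1   -0.995] w 13.6 g 40.6
```

Request:
step_arm:
  increments:
    - {"delta_pos": [0, 0, 0], "angular": [0, 0, 0], "gripper": 0}
    - {"delta_pos": [0, 0, 0], "angular": [0, 0, 0], "gripper": 0}
    - {"delta_pos": [0, 0, 0], "angular": [0, 0, 0], "gripper": 0}
    - {"delta_pos": [0, 0, 0], "angular": [0, 0, 0], "gripper": 0}
    - {"delta_pos": [0, 0, 0], "angular": [0, 0, 0], "gripper": 0}
    - {"delta_pos": [0, 0, 0], "angular": [0, 0, 0], "gripper": 0}
    - {"delta_pos": [0, 0, 0], "angular": [0, 0, 0], "gripper": 0}
    - {"delta_pos": [0, 0, 0], "angular": [0, 0, 0], "gripper": 0}

```text
t: 14.52
tool_pos: [638.9, 33.7, 221.9]
orientation: [-1.781, -2.484, -0.097]
force: [-0.0, -0.5, -0.3]
width: 85.6
grip_force: 0.0
```

```bash
python3 - <<'E'
from f import *
s=r.observe(); print(s["t"],s["width"],s["force"])
def green():
    S=r.camera("scene"); k=cv2.inRange(cv2.cvtColor(S["image"],cv2.COLOR_RGB2HSV),(45,90,40),(80,255,255))
    _,_,st,ce=cv2.connectedComponentsWithStats(k); return S,[(a[4],e.round(1).tolist()) for a,e in zip(st[1:],ce[1:]) if a[4]>5]
for i in range(8): S,g=green(); print(r.observe()["t"],g)
for i in range(6): r.camera("wrist")
S,g=green(); print(g)
cv2.imwrite("pics/p3.png",np.hstack([cv2.resize(S["image"][120:280,200:360],(400,400)),cv2.resize(r.camera("top")["image"][105:205,190:290] if 0 else r.camera("wrist")["image"],(400,400))])[:,:,::-1])
E
```

```text
14.5167 85.5731412465434 [-0.02637387 -0.48288979 -0.34825818]
14.5667 [(np.int32(35), [282.2, 185.5])]
14.6167 [(np.int32(33), [281.9, 186.1])]
14.6667 [(np.int32(37), [281.6, 187.1])]
14.7167 [(np.int32(35), [281.3, 187.6])]
14.7667 [(np.int32(34), [281.1, 188.4])]
14.8167 [(np.int32(39), [280.8, 189.1])]
14.8667 [(np.int32(37), [280.5, 189.7])]
14.9167 [(np.int32(34), [280.3, 190.6])]
[(np.int32(38), [278.5, 195.1])]
```

View pics/p3.png

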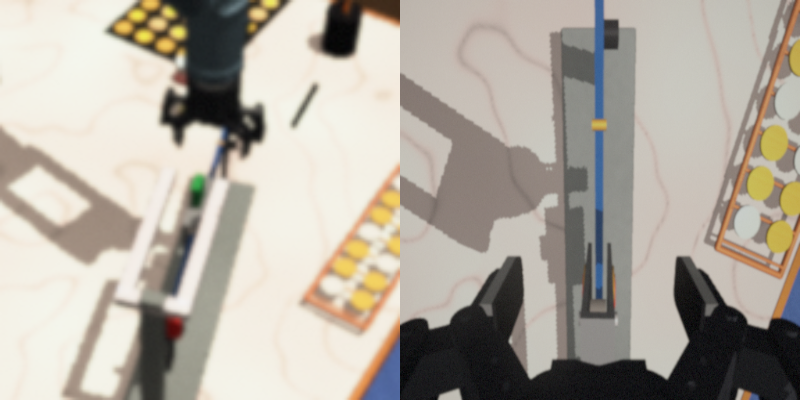

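The hanger is rolling by itself between the lamps, clear of the open fingers. I'll back the arm up and uphill.

Request:
step_arm:
  increments:
    - {"delta_pos": [0.3, 0, -1], "angular": [0, 0, 0], "gripper": 0}
    - {"delta_pos": [1, 0, -3], "angular": [0, 0, 0], "gripper": 0}
    - {"delta_pos": [1.5, 0, -5], "angular": [0, 0, 0], "gripper": 0}
    - {"delta_pos": [2.2, 0, -7], "angular": [0, 0, 0], "gripper": 0}
    - {"delta_pos": [2.8, 0, -9], "angular": [0, 0, 0], "gripper": 0}
    - {"delta_pos": [3, 0, -10], "angular": [0, 0, 0], "gripper": 0}
    - {"delta_pos": [3, 0, -10], "angular": [0, 0, 0], "gripper": 0}
    - {"delta_pos": [3, 0, -10], "angular": [0, 0, 0], "gripper": 0}

```text
t: 15.98
tool_pos: [632.6, 51.9, 324.8]
orientation: [-1.781, -2.485, -0.097]
force: [-0.5, 0.1, -0.7]
width: 85.4
grip_force: 0.0
```

```bash
python3 - <<'E'
from f import *
def green():
    S=r.camera("scene"); k=cv2.inRange(cv2.cvtColor(S["image"],cv2.COLOR_RGB2HSV),(45,90,40),(80,255,255))
    _,_,st,ce=cv2.connectedComponentsWithStats(k); return S,[e.round(1).tolist() for a,e in zip(st[1:],ce[1:]) if a[4]>5]
for i in range(32):
    S,g=green()
    if i%4==0: print(r.observe()["t"],g)
c,sn=np.cos(.329),np.sin(.329)
for y in(-260,-268,-276): print(y,proj(S,[ST[0]-sn*y,ST[1]+c*y,187+y*.105+58]).round(1))
print(S["image"].shape); cv2.imwrite("pics/p4.png",cv2.resize(S["image"][140:300,180:340],(600,600),interpolation=cv2.INTER_CUBIC)[:,:,::-1])
E
```

```text
16.0333 [[275.2, 205.6]]
16.2333 [[274.5, 208.4]]
16.4333 [[273.7, 211.4]]
16.6333 [[272.8, 214.0]]
16.8333 [[272.0, 216.6]]
17.0333 [[271.0, 219.4]]
17.2333 [[269.9, 222.8]]
17.4333 [[269.3, 225.5]]
-260 [271.2 223.7]
-268 [270.6 225.7]
-276 [270.  227.7]
(384, 512, 3)
```

View pics/p4.png

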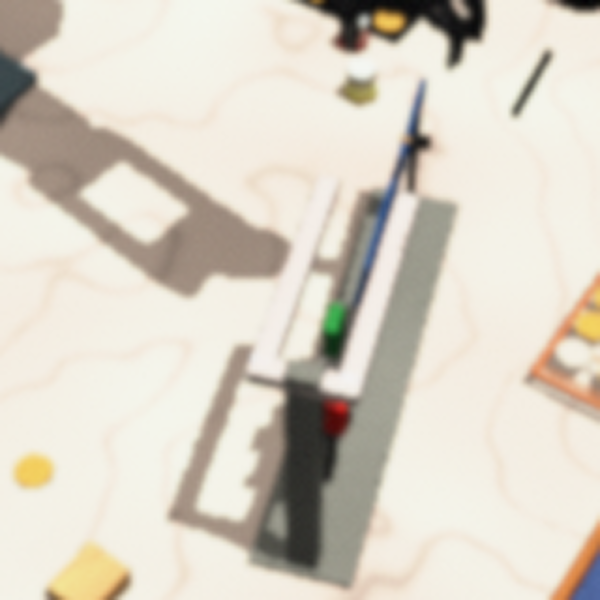

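The hanger is still upright on the rail, with the fin at (335,328), and near the stop. I'll wait for it to settle, then check its speed before handing in.

Request:
step_arm:
  increments:
    - {"delta_pos": [0, 0, 0], "angular": [0, 0, 0], "gripper": 0}
    - {"delta_pos": [0, 0, 0], "angular": [0, 0, 0], "gripper": 0}
    - {"delta_pos": [0, 0, 0], "angular": [0, 0, 0], "gripper": 0}
    - {"delta_pos": [0, 0, 0], "angular": [0, 0, 0], "gripper": 0}
    - {"delta_pos": [0, 0, 0], "angular": [0, 0, 0], "gripper": 0}
    - {"delta_pos": [0, 0, 0], "angular": [0, 0, 0], "gripper": 0}
    - {"delta_pos": [0, 0, 0], "angular": [0, 0, 0], "gripper": 0}
    - {"delta_pos": [0, 0, 0], "angular": [0, 0, 0], "gripper": 0}

```text
t: 18.25
tool_pos: [632.4, 52.0, 324.5]
orientation: [-1.781, -2.484, -0.097]
force: [0.9, -0.5, 0.6]
width: 85.3
grip_force: 0.0
```

Request:
step_arm:
  increments:
    - {"delta_pos": [0, 0, 0], "angular": [0, 0, 0], "gripper": 0}
    - {"delta_pos": [0, 0, 0], "angular": [0, 0, 0], "gripper": 0}
    - {"delta_pos": [0, 0, 0], "angular": [0, 0, 0], "gripper": 0}
    - {"delta_pos": [0, 0, 0], "angular": [0, 0, 0], "gripper": 0}
    - {"delta_pos": [0, 0, 0], "angular": [0, 0, 0], "gripper": 0}
    - {"delta_pos": [0, 0, 0], "angular": [0, 0, 0], "gripper": 0}
    - {"delta_pos": [0, 0, 0], "angular": [0, 0, 0], "gripper": 0}
    - {"delta_pos": [0, 0, 0], "angular": [0, 0, 0], "gripper": 0}

```text
t: 18.92
tool_pos: [632.4, 52.0, 324.5]
orientation: [-1.781, -2.484, -0.097]
force: [0.4, 0.8, -0.2]
width: 85.5
grip_force: 0.0
```

```bash
python3 - <<'E'
from f import *
G=[]
for i in range(16):
    S=r.camera("scene"); k=cv2.inRange(cv2.cvtColor(S["image"],cv2.COLOR_RGB2HSV),(45,90,40),(80,255,255))
    _,_,st,ce=cv2.connectedComponentsWithStats(k); G.append([e.round(1).tolist() for a,e in zip(st[1:],ce[1:]) if a[4]>5])
print(r.observe()["t"],G[::3])
# downhill distance by fitting fin ray to rail plane (stand x=0)
c,sn=np.cos(.329),np.sin(.329); n=np.array([c,sn,0])
o,d=ray(S,G[-1][0]); w=o+d*((np.array([*ST[:2],0])-o)@n)/(d@n); q=w[:2]-ST[:2]
print("fin centre in stand y,z",-sn*q[0]+c*q[1],w[2])
E
```

```text
19.7167 [[[268.8, 226.8]], [[268.8, 226.9]], [[268.8, 226.8]], [[268.8, 226.9]], [[268.8, 226.9]], [[268.8, 227.0]]]
fin centre in stand y,z -293.31494070965 240.69961352790529
```

```bash
python3 -c "
from workcell import r
print(r.close_job())"
```

```text
the job is handed in; nothing more can be done
None
```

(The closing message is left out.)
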